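# Thread a quarter-turn lid onto a food jar

## Task

The black lid has been set loosely on the green food jar and its thread has not caught. Without lifting it off, turn it backward (counterclockwise seen from above) just until it drops a step into the thread, then forward (clockwise) until it is down on its seal and tight. Leave the jar standing where it is, let go of the lid, and do not disturb the other things on the cart.

Things in the scene. Friction and masses are not known exactly. Their poses are not given: they have to be found in the camera images.
- jar: Filled vacuum food jar, dark green, loose, upright on a rubber foot, about 1.8 kg. Body 110 mm across, 120 mm high to the shoulder; above it a 17 mm steel neck, 72 mm across, with a right-handed three-start thread outside (ridges 6 mm apart, 18 mm a full turn). Origin: centre of the underside; z up along the axis; x towards the white dot on the shoulder.
- lid: Black screw lid resting level on the jar's neck, 90 mm across, about 0.2 kg, skirt 23.5 mm high, with a grey bar grip standing across its flat top: 70 mm long, 18 mm thick, 28 mm high. Origin: centre of the skirt's lower edge; z up along the axis, x along the bar to the lid's white dot. When down on its seal, its origin is 121.5 mm above the jar's.
- lid_bar (a point): Centre of the top face of the lid's grip bar, on the lid's axis, 51.5 mm above the skirt's lower edge and 28 mm above the lid's flat top. Turned with the bar held loosely between the fingers the lid can rise and fall by itself; a clamped lid cannot drop unless it is pressed down lightly.
- lid_dot (a point): White dot on the lid's top at one end of the bar, 39.5 mm from the axis. It starts 30 to 75 degrees clockwise (from above) of the jar's white dot, with the lid's thread lying on top of the jar's first ridges. Turned counterclockwise the lid climbs 1.5 mm in 30 degrees until the two white dots meet.
- jar_start_dot (a point): White dot on the jar's shoulder, 49 mm from the axis: as the lid's dot comes counterclockwise up to this one (give or take 5 degrees) the lid falls about 6 mm by its own weight. Turned clockwise from there it sinks 1.5 mm in 30 degrees and rests on its seal after about 65 degrees.
- jar_closed_dot (a point): Red dot on the jar's shoulder, 95 degrees clockwise (from above) of the white one: the tight lid's dot stands near it. The slippery thread turns freely, then stops hard; turned further it drags the jar round with it.
- bowl: Stainless mixing bowl, 200 mm across, 85 mm high, a bystander. Origin: centre of the underside.
- mug: Blue enamel mug, 84 mm across, 82 mm high, a bystander. Origin: centre of the underside.
- ramekin: White ceramic ramekin, 92 mm across, 48 mm high, a bystander. Origin: centre of the underside.
- brush: Pastry brush with a wooden handle and a hard red silicone head, 220 mm long, 36 mm wide, 18 mm high, lying flat, a bystander. Origin: under its middle.
- tongs: Steel tongs with black tips, 240 mm long, lying flat, a bystander. Origin: under their middle.
- oil_bottle: Green oil bottle, 64 mm across, 200 mm high, a bystander. Origin: centre of the underside.
There are look-alikes about, which are no part of the job. There is more than one size of the lid; the job needs the smallest.

How it is judged:
On the way:
1. the lid, turned backward, has dropped a step into the thread where the white dots meet, still level on the jar (z of lid in the frame of jar below 0.1277 m and x of lid_dot in the frame of jar above 0.02 m and y of lid_dot in the frame of jar above -0.0115 m and angle between the z axis of lid and the z axis of jar, either way round below 0.08 rad), for 0.1 s.
At the end, for the whole second after the job is handed in: The lid is threaded and down on its seal (within 1 mm, level within 0.04 rad), its dot turned clockwise to within about 20 degrees of 95 degrees past the jar's white dot; the jar stands upright on the cart within 40 mm of where it was; lid and jar are released and at rest (z of lid in the frame of jar below 0.1225 m and angle between the z axis of lid and the z axis of jar, either way round below 0.04 rad and x of lid_dot in the frame of jar between -0.0215 and 0.0115 m and y of lid_dot in the frame of jar below 0 m and angle between jar's own z axis and vertical below 0.05 rad and height (world z) of jar below 0.006 m and distance of jar from where it was at the start of the episode below 0.04 m and linear speed of each of lid, jar below 0.02 m/s); the robot touches nothing.
It fails at once if the lid is lifted off the jar (z of lid in the frame of jar above 0.138 m).
It fails at once if the jar is tipped more than 0.2 rad (angle between jar's own z axis and vertical above 0.2 rad).
It fails at once if the jar is pushed more than 60 mm from its place (distance of jar from where it was at the start of the episode above 0.06 m).
It fails at once if a bystander (bowl, mug, ramekin, brush, tongs or oil bottle) is moved more than 30 mm (distance of any of bowl, mug, ramekin, brush, tongs, oil_bottle from where it was at the start of the episode above 0.03 m).
It also fails if it takes over 45 s, if anything falls off the work surface, if the arm or the gripper's body presses on something with over 40 N, if the wrist force passes 120 N, or if a joint passes its speed limit or range.

## Robot

A 7-joint arm with a two-finger parallel gripper is mounted at the origin on the work surface. World frame = base frame: x ahead of the robot, y to its left, z up, the work surface at z = 0. Lengths are in m, angles in rad, forces in N, time in s.
With the tool pointing down it reaches from about 0.4 to 0.85 m from the base axis. Payload 10.4 kg.
Tool frame: the origin (TCP) lies between the finger pads; the fingertips stand ahead of it and the grasp point (between the pads) lies 6 mm ahead of it (finger_overhang is the z of the fingertips in the tool frame, in m); z points along the fingers, y is the direction in which the jaws open and shut (so a half turn about z gives the same grasp; the last joint's range is limited). The gripper opens to 85 mm and grips with 20 to 120 N. Pads are 22 mm wide; open, the fingers measure 114 mm over their backs; the gripper's body (76 mm by 85 mm) begins 54 mm behind the grasp point. The pads swing forward as they close: fully open they stand 13 mm farther back than shut.
Start: joints at [-1.257, 0.332, -0.065, 1.46, 0.022, 1.35, -0.088], TCP at [0.207, 0.59, 0.256] pointing down, gripper open.
Joint ranges: [-2.6, 2.6], [-0.5, 2.12], [-1.47, 1.34], [0.16, 2.42], [-1.27, 4.41], [0.06, 2.06], [-2.6, 2.6]. Speed limits (rad/s): [2.22, 2.22, 2.79, 2.79, 3.14, 3.14, 3.14].

## Interface

Orientations are given as a unit quaternion [x, y, z, w].
In Python, from workcell import * gives the robot as it stands.
- The arm moves only by the shell command python3 -m creep 'ROWS' [FORCE]. ROWS is JSON, a list of rows, each a list of 7 numbers: the turn, a rotation vector about the tool's x, y, z in rad, then the shift along the tool's x, y, z in mm, then the closure in counts, from 0 (fully open) to 255 (shut). In form: [[wx, wy, wz, dx, dy, dz, claw], ...]. A call has 1 to 8 rows; each row shifts and turns the commanded pose from where the row before left it, along the tool's axes as they then stand; what a row does not reach is not made up. A row lasts 1/10 s, in which the tool goes at most 50 mm and 8.59 degrees, less where a joint would pass 70% of its speed; a pose out of reach is approached as far as the arm can. A call is refused whole if a number of a shift passes 50 or a number of a turn 0.15, either way. A call with a gripper value outside its range is refused whole. The fingers move at their own pace and stop on an object; FORCE is the grip in N (left out, the last holds). Time passes only in rows, so rows that do not move let the fingers close. It gives the time, the measured TCP pose, the force and the opening at its end, in the units of the state.
- get_obs(): the state, without advancing time (a new reading comes with each control period).
- camera(name): name is "scene" or "top"; returns (picture, depth): 480x640x3 uint8, blue, green, red; 480x640 float32, m along the optical axis (not along the pixel's ray), 0 where there is no reading.
- camera_model(name): a dict with "camera_matrix" (3x3 intrinsics, pixels), "R" (3x3) and "t" (3): a world point X has camera coordinates R X + t. Camera axes: x right, y down, z forward; pixel columns grow to the right and rows downward; lengths in m; the calibration is good to about 2 mm. A picture is of the moment at which its call begins. camera_model takes no time and is no camera call.
- hand_in(): hands the job in, once; it reports no verdict.
The state is a dict: "clock": time; "joint_pos": joint angles; "joint_velocities": joint speeds; "tau": joint torques, N m; "position": TCP position; "ee_rot": TCP orientation; "ft_force": force on the tool from outside, world axes, zero at the start; "torque": the same for the moment, N m; "grip_width": opening from 0.0 (shut) to 1.0 (fully open).
Only numpy, scipy, OpenCV 4.12 (cv2) and the standard library are available. Lean on these libraries where they do the work, as an engineer would, in place of code of your own. Each camera call takes 0.05 s, during which the arm holds its last target.

## Working session

There is one attempt and no reset: what is moved stays moved. The work goes in short steps, Python scripts to look and compute and a shell command to move; the robot and the scene stay as the last step left them, time stands still between calls to the robot, and variables do not carry over. Pictures are saved under pics/ and viewed, and the job is handed in when it is done.

```bash
mkdir -p pics; ls; python3 - <<'E'
from workcell import *
import cv2,numpy as np
print(get_obs())
for n in ("scene","top"):
    p,d=camera(n); cv2.imwrite(f"pics/{n}0.png",p); np.savez(f"pics/{n}0.npz",p=p,d=d)
    print(n,camera_model(n))
E
```

```text
pics
{'clock': 0.0, 'joint_pos': array([-1.25660876,  0.33286349, -0.06472914,  1.46096576,  0.02159056,
        1.3498927 , -0.08848124]), 'joint_velocities': array([ 0.00124007,  0.00097457, -0.00112897, -0.00150229, -0.00093334,
        0.00208535, -0.00019389]), 'tau': array([-5.34653664e-04, -6.25450230e+01,  4.88062366e-02, -3.91627693e+01,
        1.63699617e-02,  9.55182390e-03, -2.24583130e-05]), 'position': array([0.2064051 , 0.58956374, 0.25550954]), 'ee_rot': array([ 1.67566620e-01,  9.85860494e-01, -7.10560875e-04, -9.60370819e-05]), 'ft_force': array([-0.11110618,  0.48128544, -0.77613978]), 'torque': array([-0.00070168,  0.00697495,  0.04533363]), 'grip_width': 1.0004894946494034}
scene {'camera_matrix': array([[518.45904858,   0.        , 322.37237243],
       [  0.        , 518.45904858, 237.63898669],
       [  0.        ,   0.        ,   1.        ]]), 'R': array([[-0.20042653,  0.97967526,  0.0080989 ],
       [ 0.57708398,  0.12473478, -0.80710304],
       [-0.79170909, -0.15709111, -0.59035506]]), 't': array([ 0.06467486, -0.23963981,  1.83089791])}
top {'camera_matrix': array([[476.56117231,   0.        , 310.34958909],
       [  0.        , 476.56117231, 234.46307285],
       [  0.        ,   0.        ,   1.        ]]), 'R': array([[-0.0036718 , -0.99997976,  0.00519618],
       [-0.99610734,  0.00319984, -0.08809045],
       [ 0.08807204, -0.0054994 , -0.99609893]]), 't': array([0.02910256, 0.56964857, 1.02345264])}
```

View pics/scene0.png

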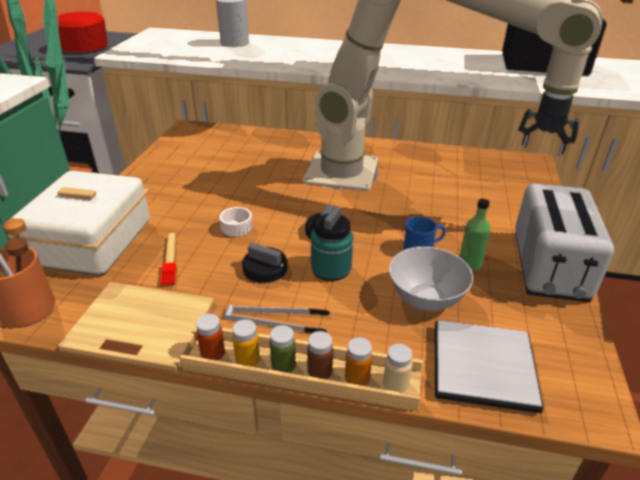

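View pics/top0.png

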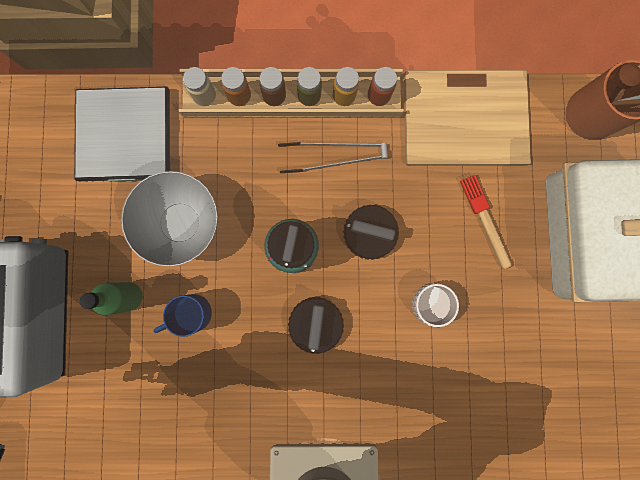

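The scene view shows the green jar with a lid at px (331,240). In the top view three things could be taken for the lid:
- the lid on the jar at (291,243)
- a lid on the table at (371,231)
- a lid on the table at (316,325)

I choose the one on the green jar and will check it in a crop.

```bash
cat > h.py <<'E'
from workcell import *
import cv2,numpy as np
def ray(n,u,v,z):
    m=camera_model(n);K,R,t=m["camera_matrix"],m["R"],m["t"]
    c=-R.T@t; d=R.T@np.linalg.solve(K,[u,v,1.]); return c+d*(z-c[2])/d[2]
def pix(n,X):
    m=camera_model(n);q=m["camera_matrix"]@(m["R"]@np.asarray(X)+m["t"]);return q[:2]/q[2]
E
python3 - <<'E'
from h import *
p=np.load("pics/top0.npz")["p"];s=np.load("pics/scene0.npz")["p"]
a=cv2.resize(p[205:285,250:330],(560,560),interpolation=cv2.INTER_CUBIC)
cv2.imwrite("pics/crop0.png",a)
d=np.load("pics/top0.npz")["d"]
m=camera_model("top");K,R,t=m["camera_matrix"],m["R"],m["t"]
v,u=np.mgrid[215:276,255:326]; z=d[215:276,255:326]
P=(np.stack([(u-K[0,2])/K[0,0]*z,(v-K[1,2])/K[1,1]*z,z],-1)-t)@R
h=P[...,2]
for lo,hi in((.17,.19),(.14,.16),(.11,.13)):
    q=P[(h>lo)&(h<hi)];print(lo,len(q),q.mean(0).round(4),q.min(0).round(4),q.max(0).round(4))
hm=((h>.165)).astype(np.uint8); hm
q=P[h>.165][:,:2].astype(np.float32); print(cv2.minAreaRect(q))
E
```

```text
0.17 352 [0.54   0.0662 0.1784] [0.5065 0.0512 0.1713] [0.5745 0.0813 0.1829]
0.14 1348 [0.5396 0.0659 0.1507] [0.496  0.0207 0.1404] [0.5853 0.1123 0.1593]
0.11 572 [0.533  0.062  0.1167] [0.4867 0.0122 0.1101] [0.5937 0.119  0.1229]
((0.5231478810310364, 0.0629456490278244), (0.10151372849941254, 0.04093191772699356), 11.32910442352295)
```

View pics/crop0.png

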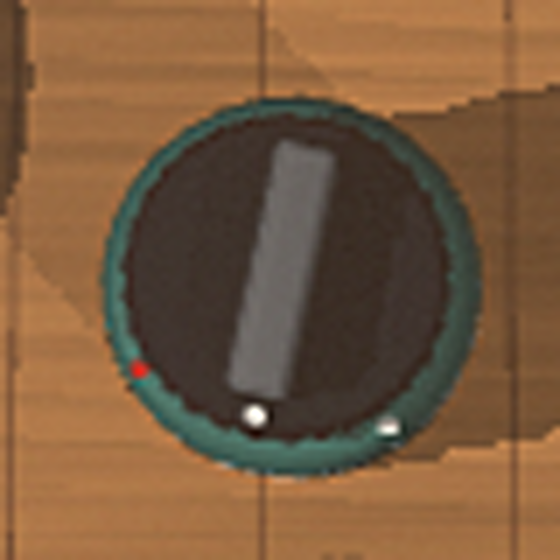

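The crop shows the lid on the green jar. The lid dot is at about px (286,264), the jar's white dot at (305,265.6) and its red dot at (269.6,257.4). This fits the description, with the lid dot clockwise of the white jar dot.

```bash
python3 - <<'E'
from h import *
from scipy.spatial.transform import Rotation as Ro
p=np.load("pics/top0.npz")["p"].astype(int)
hsv=cv2.cvtColor(p.astype(np.uint8),cv2.COLOR_BGR2HSV)
sub=(slice(205,285),slice(250,330))
w=(hsv[...,2]>150)&(hsv[...,1]<60); r=(hsv[...,2]>120)&(hsv[...,1]>160)&((hsv[...,0]<6)|(hsv[...,0]>174))
for nm,m in(("w",w),("r",r)):
    k=np.zeros_like(m);k[sub]=m[sub]
    n,l,st,c=cv2.connectedComponentsWithStats(k.astype(np.uint8)); print(nm,[(st[i,4],c[i].round(2)) for i in range(1,n)])
ax=np.array([.54,.0662])
def pol(u,v,z):
    q=ray("top",u,v,z)[:2]-ax;return np.hypot(*q),np.degrees(np.arctan2(q[1],q[0]))
# bar grey mask
print("lid dot",pol(286.,263.9,.153)); print("jarw",pol(305.1,265.6,.12));print("red",pol(269.6,257.4,.12))
g=np.zeros(w.shape,np.uint8); g[sub]=((p.min(2)>75)&(hsv[...,1]<40)&(hsv[...,2]<140))[sub]
n,l,st,c=cv2.connectedComponentsWithStats(g);i=1+st[1:,4].argmax();print(st[i])
ys,xs=np.where(l==i);rc=cv2.minAreaRect(np.stack([xs,ys],1).astype(np.float32));print(rc)
print("bar ctr",ray("top",*c[i],.180)); b=cv2.boxPoints(rc);B=np.array([ray("top",*q,.18) for q in b]);print(B.round(4))
o=get_obs();print(Ro.from_quat(o["ee_rot"]).as_matrix().round(3))
import workcell;print([x for x in dir(workcell) if x[0]!='_'])
E
```

```text
w [(np.int32(6), array([285.83, 263.83])), (np.int32(5), array([305.2, 265.6]))]
r [(np.int32(4), array([269.5, 257.5]))]
lid dot (np.float64(0.03910269642407504), np.float64(167.29573964972587))
jarw (np.float64(0.04938747542724129), np.float64(-145.64963956497184))
red (np.float64(0.04914700109994549), np.float64(119.53753042009394))
[283 225  14  37 283]
((289.45361328125, 243.09552001953125), (7.931403636932373, 36.05183410644531), 11.888657569885254)
bar ctr [0.53989734 0.0671817  0.18      ]
[[0.5086 0.0813 0.18  ]
 [0.5747 0.0675 0.18  ]
 [0.5716 0.0529 0.18  ]
 [0.5055 0.0668 0.18  ]]
[[-0.944  0.33  -0.   ]
 [ 0.33   0.944 -0.001]
 [-0.    -0.001 -1.   ]]
['MotionError', 'camera', 'camera_model', 'finger_overhang', 'get_obs', 'hand_in']
```

```bash
python3 -c "
from workcell import *
print(finger_overhang)
from h import *
for n,q in dict(bottle=(88,300),bowl=(169,218),mug=(185,316),lid2=(371,231),lid3=(316,325)).items(): print(n,ray('top',*q,.1).round(3))
print(get_obs()['clock'])"
python3 -m creep '[[0,0,0,0,0,-40,0],[0,0,0,-38,-30,0,0],[0,0,0,-38,-30,0,0],[0,0,0,-38,-30,0,0],[0,0,0,-38,-30,0,0],[0,0,0,-38,-30,0,0],[0,0,0,-38,-30,0,0],[0,0,0,-38,-30,0,0]]' 30
```

```text
0.025
bottle [0.432 0.476 0.1  ]
bowl [0.598 0.317 0.1  ]
mug [0.399 0.28  0.1  ]
lid2 [ 0.57  -0.097  0.1  ]
lid3 [0.381 0.017 0.1  ]
0.1
clock: 0.9
position: [0.3888, 0.3018, 0.2962]
ee_rot: [0.168, 0.986, 0.0, -0.0]
ft_force: [0.5, 0.7, -0.3]
grip_width: 1.0
```

```bash
python3 -m creep '[[0,0,0,-38,-30,0,0],[0,0,0,-38,-30,0,0],[0,0,0,-38,-30,0,0],[0,0,0,-38,-30,0,0],[0,0,0,-38,-30,0,0],[0,0,0,-30,-22,0,0],[0,0,-0.125,0,0,0,0],[0,0,0,0,0,0,0]]' 30
python3 - <<'E'
from h import *
from scipy.spatial.transform import Rotation as Ro
o=get_obs();R=Ro.from_quat(o["ee_rot"]).as_matrix();print(R.round(3),o["joint_pos"].round(2))
print("tool delta mm",(R.T@(np.array([.54,.0668,.3])-o["position"])*1000).round(1))
E
```

```text
clock: 1.7
position: [0.5391, 0.0678, 0.2958]
ee_rot: [0.106, 0.994, -0.0, -0.0]
ft_force: [-1.1, 1.4, -0.0]
grip_width: 1.001
[[-0.978  0.21  -0.001]
 [ 0.21   0.978 -0.   ]
 [ 0.001 -0.001 -1.   ]] [-0.59  0.13  0.43  1.64 -0.05  1.39  1.2 ]
tool delta mm [-1.1 -0.8 -4.2]
```

```bash
python3 -m creep '[[0,0,0,-1,-1,40,150],[0,0,0,0,0,0,150],[0,0,0,0,0,0,150],[0,0,0,0,0,0,150],[0,0,0,0,0,0,150],[0,0,0,0,0,0,150],[0,0,0,0,0,0,150]]' 20
python3 - <<'E'
from h import *
o=get_obs();print(o["grip_width"]*85)
for n,b in(("top",(200,290,240,340)),("scene",(170,290,270,400))):
    p,d=camera(n);a=cv2.resize(p[b[0]:b[1],b[2]:b[3]],None,fx=6,fy=6,interpolation=cv2.INTER_CUBIC) if n=="top" else cv2.resize(p[b[0]:b[1],b[2]:b[3]],None,fx=5,fy=5,interpolation=cv2.INTER_CUBIC)
    cv2.imwrite(f"pics/{n}1.png",a)
E
```

```text
clock: 2.4
position: [0.54, 0.0677, 0.2569]
ee_rot: [0.106, 0.994, 0.0, 0.0]
ft_force: [0.5, 0.9, 0.0]
grip_width: 0.412
35.04440896847533
```

View pics/scene1.png

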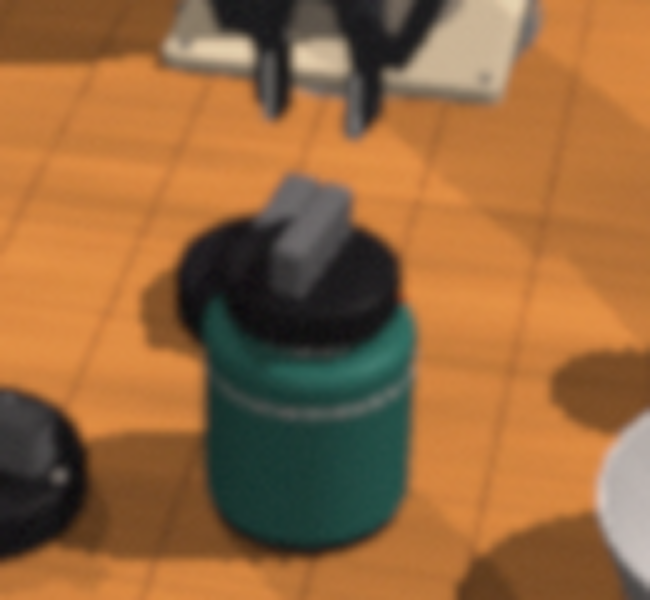

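View pics/top1.png

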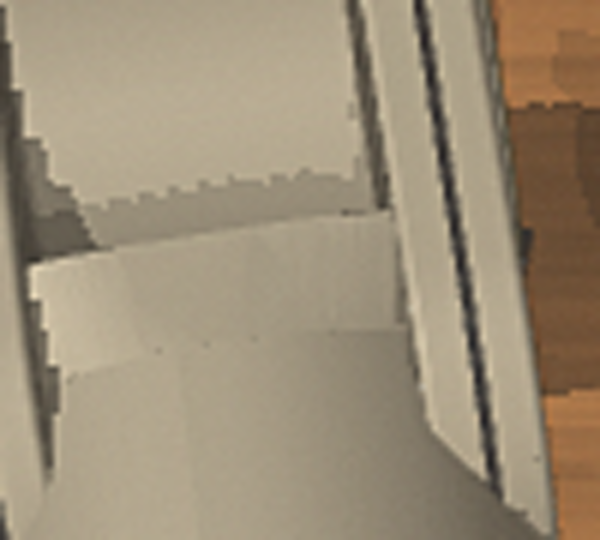

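The scene view shows the open fingers at crop (270..360, 110) above the bar at (310,230); the top view is blocked by the arm. I'll descend over the bar.

```bash
python3 -m creep '[[0,0,0,0,0,20,150],[0,0,0,0,0,20,150],[0,0,0,0,0,15,150],[0,0,0,0,0,10,150],[0,0,0,0,0,5,150],[0,0,0,0,0,0,150]]' 20
python3 - <<'E'
from h import *
o=get_obs();print(o["position"],o["ft_force"])
n="scene";b=(170,290,270,400)
p,d=camera(n);a=cv2.resize(p[b[0]:b[1],b[2]:b[3]],None,fx=5,fy=5,interpolation=cv2.INTER_CUBIC)
cv2.imwrite(f"pics/{n}2.png",a)
E
```

```text
clock: 3.1
position: [0.5397, 0.0675, 0.1861]
ee_rot: [0.106, 0.994, -0.0, -0.0]
ft_force: [0.3, 1.0, 0.2]
grip_width: 0.413
[0.53965868 0.06753505 0.1860652 ] [0.26234711 1.00715839 0.24436041]
```

View pics/scene2.png

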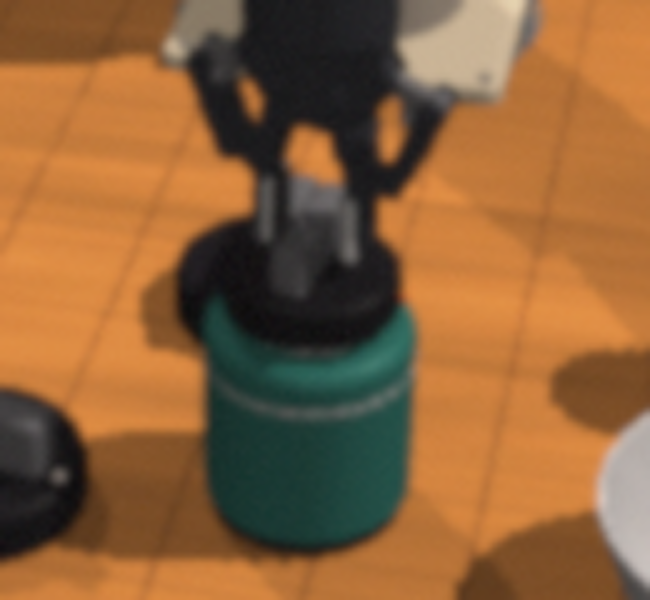

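The pads at crop (268,210) and (348,230) straddle the bar between them. I'll close loosely to about 21 mm.

```bash
python3 -m creep '[[0,0,0,0,0,0,180],[0,0,0,0,0,0,186],[0,0,0,0,0,0,190],[0,0,0,0,0,0,193],[0,0,0,0,0,0,193],[0,0,0,0,0,0,193]]' 20
python3 - <<'E'
from h import *
o=get_obs();print(o["grip_width"]*85,o["ft_force"],o["torque"])
E
```

```text
clock: 3.75
position: [0.5398, 0.0676, 0.1863]
ee_rot: [0.106, 0.994, 0.0, 0.0]
ft_force: [-0.5, 0.3, -0.7]
grip_width: 0.243
20.62014680890859 [-0.49914151  0.28591467 -0.72779948] [0.0117542  0.03000556 0.04165974]
```

```bash
python3 -m creep '[[0,0,-0.08,0,0,0,193],[0,0,-0.08,0,0,0,193],[0,0,-0.08,0,0,0,193],[0,0,-0.08,0,0,0,193],[0,0,-0.08,0,0,0,193],[0,0,-0.08,0,0,0,193],[0,0,-0.08,0,0,0,193],[0,0,0,0,0,0,193]]' 20
cat > look.py <<'E'
from h import *
import sys
from scipy.spatial.transform import Rotation as Ro
o=get_obs();R=Ro.from_quat(o["ee_rot"]).as_matrix()
print("clk",o["clock"],"tool x az",np.degrees(np.arctan2(R[1,0],R[0,0])).round(1),"tilt",np.degrees(np.arccos(-R[2,2])).round(2),"w",o["grip_width"]*85,"F",o["ft_force"].round(1),"T",o["torque"].round(2),"q7",o["joint_pos"][6].round(2))
n="scene";b=(180,280,280,390)
p,d=camera(n);cv2.imwrite(f"pics/{n}_{sys.argv[1]}_full.png",p);a=cv2.resize(p[b[0]:b[1],b[2]:b[3]],None,fx=6,fy=6,interpolation=cv2.INTER_CUBIC)
cv2.imwrite(f"pics/{n}_{sys.argv[1]}.png",a)
m=camera_model(n);K,Rc,t=m["camera_matrix"],m["R"],m["t"]
v,u=np.mgrid[180:290,280:400]; z=d[180:290,280:400]
P=(np.stack([(u-K[0,2])/K[0,0]*z,(v-K[1,2])/K[1,1]*z,z],-1)-t)@Rc
# lid top: front part, between bar and rim
q=P[(P[...,2]>.138)&(P[...,2]<.160)&(P[...,0]>.56)&(np.hypot(P[...,0]-.54,P[...,1]-.067)<.043)]
# keep near-horizontal: use upper mode
h,e=np.histogram(q[:,2],bins=np.arange(.138,.161,.001));print("lid-top z hist",dict(zip((e[:-1]*1000).round().astype(int).tolist(),h.tolist())))
E
python3 look.py a
```

```text
clock: 4.55
position: [0.54, 0.0673, 0.1871]
ee_rot: [-0.174, 0.985, 0.0, 0.0]
ft_force: [-1.5, -0.4, 3.6]
grip_width: 0.243
clk 4.55 tool x az -159.9 tilt 0.05 w 20.676307036736794 F [-1.5 -0.4  3.6] T [-0.2   0.23 -0.14] q7 1.78
lid-top z hist {138: 0, 139: 0, 140: 0, 141: 0, 142: 0, 143: 0, 144: 0, 145: 0, 146: 0, 147: 0, 148: 4, 149: 6, 150: 10, 151: 33, 152: 17, 153: 15, 154: 6, 155: 1, 156: 2, 157: 4, 158: 5, 159: 4}
```

View pics/scene_a.png

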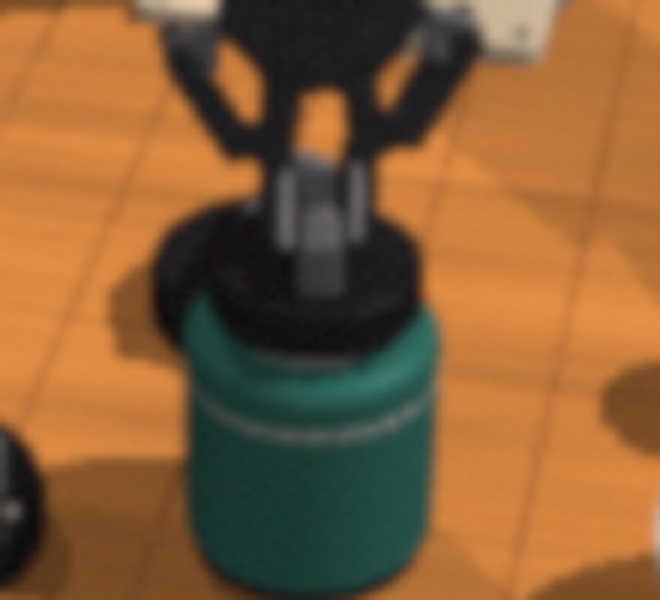

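```bash
python3 -m creep '[[0,0,-0.06,0,0,0,193],[0,0,-0.06,0,0,0,193],[0,0,-0.06,0,0,0,193],[0,0,0,0,0,0,193]]' 20;python3 look.py b;
python3 -m creep '[[0,0,-0.05,0,0,0,193],[0,0,0,0,0,0,193]]' 20;python3 look.py c
```

```text
clock: 5.0
position: [0.5401, 0.0672, 0.1872]
ee_rot: [-0.262, 0.965, -0.0, 0.001]
ft_force: [-1.5, -2.0, 5.8]
grip_width: 0.239
clk 5.0 tool x az -149.7 tilt 0.06 w 20.35132232669149 F [-1.5 -2.   5.8] T [-0.32  0.3  -0.08] q7 1.95
lid-top z hist {138: 0, 139: 0, 140: 0, 141: 0, 142: 0, 143: 0, 144: 0, 145: 0, 146: 0, 147: 1, 148: 2, 149: 4, 150: 11, 151: 26, 152: 23, 153: 14, 154: 16, 155: 4, 156: 3, 157: 3, 158: 2, 159: 4}
clock: 5.25
position: [0.5402, 0.0672, 0.1871]
ee_rot: [-0.286, 0.958, -0.0, 0.001]
ft_force: [-0.3, -1.0, 4.0]
grip_width: 0.243
clk 5.25 tool x az -146.8 tilt 0.06 w 20.625130268855134 F [-0.3 -1.   4. ] T [-0.29  0.15 -0.1 ] q7 2.0
lid-top z hist {138: 0, 139: 0, 140: 0, 141: 0, 142: 0, 143: 0, 144: 0, 145: 1, 146: 1, 147: 0, 148: 1, 149: 4, 150: 15, 151: 32, 152: 20, 153: 16, 154: 7, 155: 5, 156: 3, 157: 4, 158: 4, 159: 1}
```

```bash
python3 -m creep '[[0,0,-0.05,0,0,0,193],[0,0,0,0,0,0,193]]' 20;python3 look.py d
```

```text
clock: 5.5
position: [0.5401, 0.0673, 0.1869]
ee_rot: [-0.309, 0.951, -0.0, 0.0]
ft_force: [0.8, -0.8, 3.0]
grip_width: 0.239
clk 5.5 tool x az -144.0 tilt 0.05 w 20.353613441312092 F [ 0.8 -0.8  3. ] T [-0.25  0.01 -0.07] q7 2.05
lid-top z hist {138: 1, 139: 0, 140: 0, 141: 0, 142: 0, 143: 1, 144: 0, 145: 0, 146: 0, 147: 2, 148: 0, 149: 8, 150: 14, 151: 16, 152: 30, 153: 24, 154: 7, 155: 7, 156: 4, 157: 4, 158: 1, 159: 3}
```

View pics/scene_d.png

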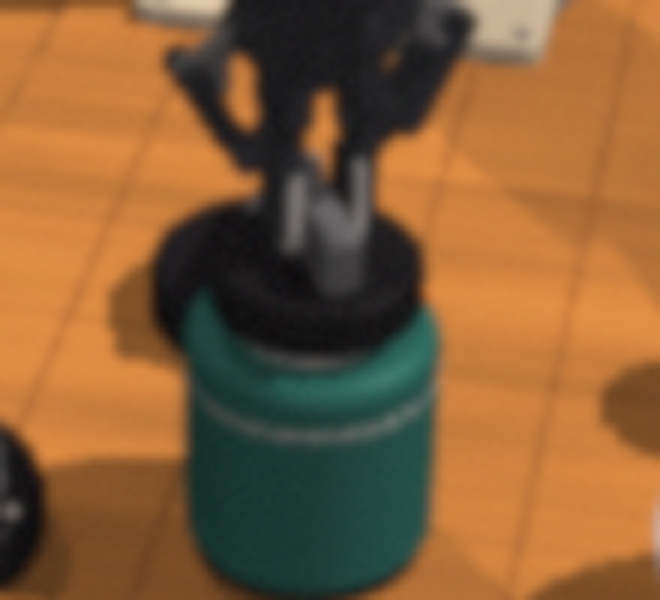

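```bash
python3 -m creep '[[0,0,-0.04,0,0,0,193],[0,0,0,0,0,0,193]]' 20;python3 look.py e;
python3 -m creep '[[0,0,-0.04,0,0,0,193],[0,0,0,0,0,0,193]]' 20;python3 look.py f
```

```text
clock: 5.75
position: [0.5399, 0.0675, 0.1865]
ee_rot: [-0.328, 0.945, 0.0, 0.0]
ft_force: [-0.4, 0.2, 2.0]
grip_width: 0.244
clk 5.75 tool x az -141.7 tilt 0.02 w 20.716304942051956 F [-0.4  0.2  2. ] T [-0.17 -0.11 -0.01] q7 2.09
lid-top z hist {138: 1, 139: 1, 140: 0, 141: 0, 142: 1, 143: 0, 144: 0, 145: 0, 146: 1, 147: 4, 148: 0, 149: 5, 150: 14, 151: 20, 152: 22, 153: 26, 154: 14, 155: 7, 156: 3, 157: 2, 158: 4, 159: 3}
clock: 6.0
position: [0.5396, 0.0676, 0.186]
ee_rot: [-0.347, 0.938, 0.0, -0.0]
ft_force: [-0.6, 0.0, -0.8]
grip_width: 0.243
clk 6.0 tool x az -139.4 tilt 0.02 w 20.650477773092526 F [-0.6  0.  -0.8] T [ 0.01 -0.04 -0.02] q7 2.13
lid-top z hist {138: 0, 139: 1, 140: 0, 141: 1, 142: 0, 143: 0, 144: 0, 145: 0, 146: 0, 147: 6, 148: 6, 149: 24, 150: 30, 151: 22, 152: 14, 153: 8, 154: 7, 155: 2, 156: 1, 157: 4, 158: 2, 159: 5}
```

View pics/scene_f.png

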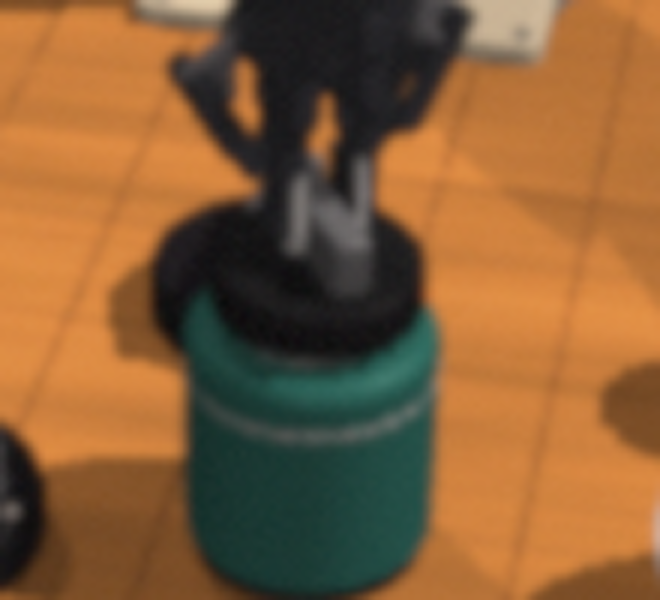

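The lid seems to be starting to fall: the contact force went to 0 and the lid top is about 2 mm lower. I'll wait a little and look again.

```bash
python3 -m creep '[[0,0,0,0,0,0,193],[0,0,0,0,0,0,193],[0,0,0,0,0,0,193]]' 20;python3 look.py g
```

```text
clock: 6.35
position: [0.5397, 0.0676, 0.1862]
ee_rot: [-0.347, 0.938, 0.0, -0.0]
ft_force: [0.3, 0.4, 0.6]
grip_width: 0.246
clk 6.35 tool x az -139.4 tilt 0.01 w 20.908154593482703 F [0.3 0.4 0.6] T [ 0.02 -0.03  0.06] q7 2.13
lid-top z hist {138: 1, 139: 0, 140: 0, 141: 0, 142: 1, 143: 0, 144: 7, 145: 16, 146: 14, 147: 20, 148: 21, 149: 17, 150: 12, 151: 8, 152: 2, 153: 0, 154: 5, 155: 3, 156: 2, 157: 2, 158: 4, 159: 3}
```

View pics/scene_g.png

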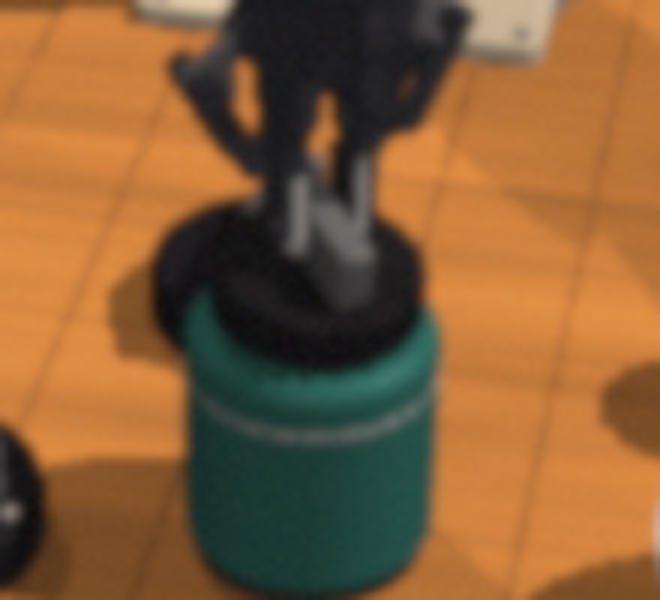

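The lid has dropped: the neck gap at crop (310,360) has closed and the lid top is about 5 mm lower. I'll check height and level with a plane fit before turning forward.

```bash
cat > lev.py <<'E'
from h import *
n="scene";p,d=camera(n)
m=camera_model(n);K,Rc,t=m["camera_matrix"],m["R"],m["t"]
v,u=np.mgrid[200:260,290:380]; z=d[200:260,290:380]
P=((np.stack([(u-K[0,2])/K[0,0]*z,(v-K[1,2])/K[1,1]*z,z],-1)-t)@Rc).reshape(-1,3)
hsv=cv2.cvtColor(p,cv2.COLOR_BGR2HSV)[200:260,290:380].reshape(-1,3)
q=P[(z.ravel()>0)&(P[:,2]>.12)&(P[:,2]<.17)&(P[:,0]>.535)&(hsv[:,2]<50)&(np.hypot(P[:,0]-.54,P[:,1]-.067)<.040)]
for i in range(8):
    A=np.c_[q[:,0]-.54,q[:,1]-.067,np.ones(len(q))];c=np.linalg.lstsq(A,q[:,2],rcond=None)[0];r=q[:,2]-A@c
    q=q[abs(r)<max(.0015,2*r.std())] 
print("n",len(q),"slope",c[:2].round(3),"z0 lid origin",(c[2]-.0235).round(4),"median-only",(np.median(q[:,2])-.0235).round(4),"rms",r.std().round(4))
g=P[(hsv[:,0]>70)&(hsv[:,0]<95)&(hsv[:,1]>100)&(P[:,2]>.115)]
print("shoulder max z",np.percentile(P[(hsv[:,0]>70)&(hsv[:,0]<95)&(hsv[:,1]>100)][:,2],[90,97]).round(4))
E
python3 lev.py
```

```text
n 175 slope [-0.079 -0.059] z0 lid origin 0.1265 median-only 0.1253 rms 0.0013
shoulder max z [0.1193 0.1231]
```

```bash
sed 's/^n="scene";p,d=camera(n)/n="scene";_q=np.load("pics\/scene0.npz");p,d=_q["p"],_q["d"]/' lev.py > lev0.py; python3 lev0.py; python3 -c "
import cv2
for k in 'eg':
    p=cv2.imread(f'pics/scene_{k}_full.png')
    cv2.imwrite(f'pics/z_{k}.png',cv2.resize(p[205:265,300:370],None,fx=8,fy=8,interpolation=cv2.INTER_CUBIC))
"
```

```text
n 155 slope [0.001 0.008] z0 lid origin 0.127 median-only 0.127 rms 0.001
shoulder max z [0.1195 0.1215]
```

View pics/z_g.png

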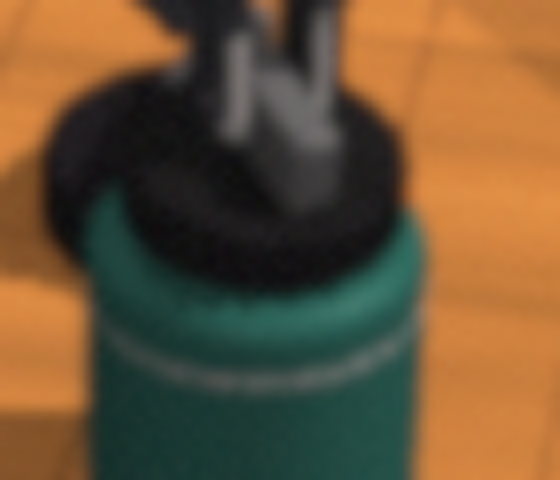

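The baseline fit before the moves was level (slope 0.00), but now it shows a slope of about 0.1, so the lid may be hanging tilted on one pad. I'll loosen the fingers so it can fall fully.

```bash
python3 -m creep '[[0,0,0,0,0,0,178],[0,0,0,0,0,0,178],[0,0,0,0,0,0,178],[0,0,0,0,0,0,178]]' 20;python3 look.py h; python3 lev.py
```

```text
clock: 6.85
position: [0.5398, 0.0676, 0.1863]
ee_rot: [-0.347, 0.938, 0.0, 0.0]
ft_force: [-0.3, 0.4, 0.3]
grip_width: 0.303
clk 6.85 tool x az -139.4 tilt 0.01 w 25.79728583740363 F [-0.3  0.4  0.3] T [0.04 0.   0.01] q7 2.13
lid-top z hist {138: 0, 139: 0, 140: 0, 141: 1, 142: 2, 143: 3, 144: 6, 145: 9, 146: 23, 147: 18, 148: 27, 149: 16, 150: 13, 151: 7, 152: 5, 153: 2, 154: 0, 155: 4, 156: 4, 157: 3, 158: 3, 159: 3}
n 169 slope [-0.054 -0.067] z0 lid origin 0.1262 median-only 0.1254 rms 0.0011
shoulder max z [0.1195 0.123 ]
```

View pics/scene_h.png

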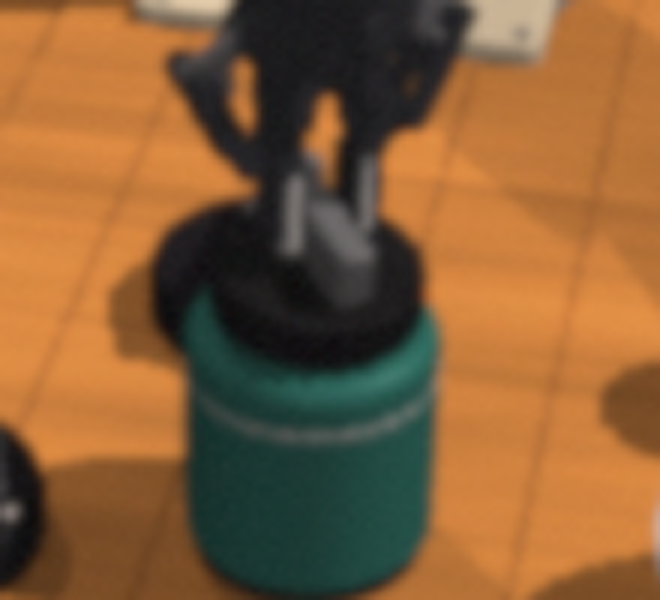

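```bash
python3 - <<'E'
from h import *
for nm,c in (("d",(340,243)),("f",(345,252)),("g",(350,258)),("h",(350,258))):
  for z in(.182,.177):
    q=ray("scene",280+(c[0]+.5)/6-.5,180+(c[1]+.5)/6-.5,z)[:2]-[.54,.067];print(nm,z,np.hypot(*q).round(4),np.degrees(np.arctan2(q[1],q[0])).round(1)-180)
# predicted pixel of bar's end and dot positions for angle candidates
for a in(-155,-150,-145,-140):
    e=np.array([np.cos(np.radians(a+180)),np.sin(np.radians(a+180))]);n=np.array([-e[1],e[0]])
    for z in(.1762,.1822):
        print(a,z,[((pix("scene",[*(np.array([.54,.067])+.035*e+s*.009*n),z])-[280,180])*6).round() for s in(-1,1)])
E
python3 -c "
import cv2
p=cv2.imread('pics/scene_h_full.png')
cv2.imwrite('pics/z_h.png',cv2.resize(p[200:250,310:360],None,fx=12,fy=12,interpolation=cv2.INTER_CUBIC))"
```

```text
d 0.182 0.042 -154.7
d 0.177 0.035 -151.4
f 0.182 0.0486 -154.3
f 0.177 0.0417 -151.5
g 0.182 0.0532 -153.5
g 0.177 0.0463 -150.8
h 0.182 0.0532 -153.5
h 0.177 0.0463 -150.8
-155 0.1762 [array([311., 246.]), array([354., 240.])]
-155 0.1822 [array([311., 233.]), array([354., 228.])]
-150 0.1762 [array([319., 246.]), array([360., 238.])]
-150 0.1822 [array([319., 233.]), array([361., 226.])]
-145 0.1762 [array([326., 245.]), array([367., 236.])]
-145 0.1822 [array([327., 233.]), array([367., 223.])]
-140 0.1762 [array([334., 244.]), array([372., 233.])]
-140 0.1822 [array([334., 232.]), array([373., 221.])]
```

View pics/z_h.png

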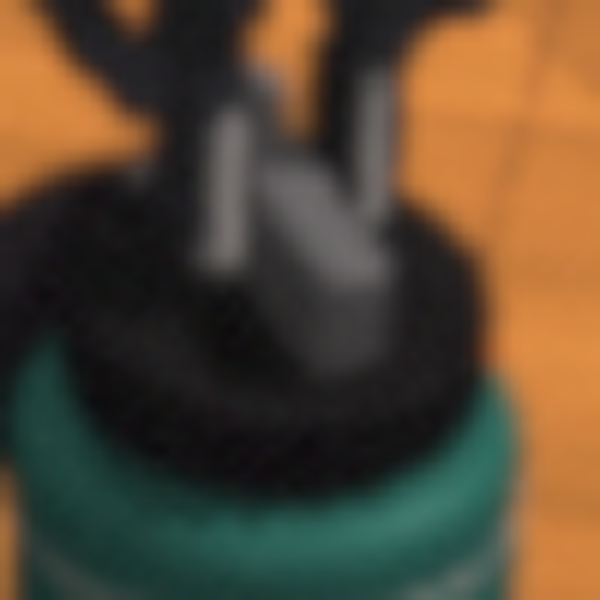

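```bash
python3 -c "
import cv2,numpy as np
p=np.load('pics/scene0.npz')['p']
cv2.imwrite('pics/z_0.png',cv2.resize(p[200:250,310:360],None,fx=12,fy=12,interpolation=cv2.INTER_CUBIC))
from h import *
a=168
for a,z in((168,.1799),(168,.152)):
    e=np.array([np.cos(np.radians(a+180)),np.sin(np.radians(a+180))]);n=np.array([-e[1],e[0]])
    for r in(.035,-.035): print(a,z,r,[((pix('scene',[*(np.array([.54,.067])+r*e+s*.009*n),z])-[310,200])*12).round() for s in(-1,1)])
"
```

```text
168 0.1799 0.035 [array([155., 214.]), array([237., 235.])]
168 0.1799 -0.035 [array([287.,  45.]), array([366.,  64.])]
168 0.152 0.035 [array([154., 327.]), array([234., 348.])]
168 0.152 -0.035 [array([284., 156.]), array([362., 175.])]
```

View pics/z_0.png

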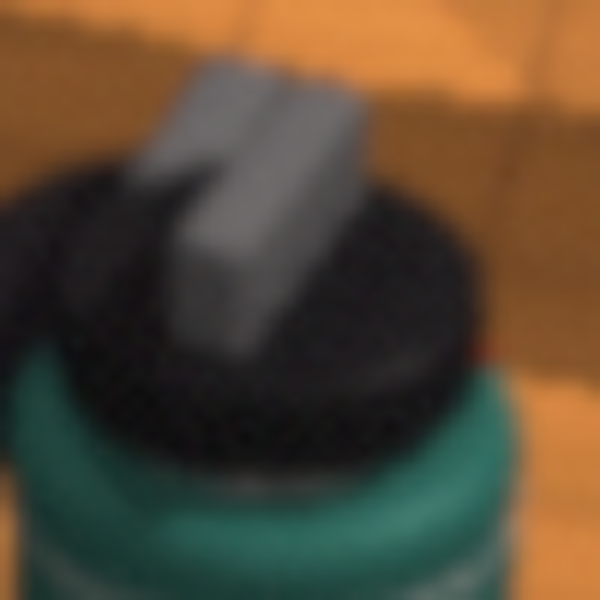

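Against the initial image, which was level with a 2 px bias, the bar now stands at about −140° (jar dot at −145.6°) and the lid looks slightly tilted, high on the dot side. I'll turn a little clockwise, back into the dots' window, so that it settles.

```bash
python3 -m creep '[[0,0,0,0,0,0,188],[0,0,0,0,0,0,190],[0,0,0.05,0,0,0,190],[0,0,0.05,0,0,0,190],[0,0,0,0,0,0,190]]' 20;python3 look.py i; python3 lev.py; python3 -c "
import cv2
p=cv2.imread('pics/scene_i_full.png')
cv2.imwrite('pics/z_i.png',cv2.resize(p[200:250,310:360],None,fx=12,fy=12,interpolation=cv2.INTER_CUBIC))"
```

```text
clock: 7.45
position: [0.5397, 0.0676, 0.1863]
ee_rot: [-0.299, 0.954, 0.0, 0.0]
ft_force: [-0.3, 0.4, -0.3]
grip_width: 0.254
clk 7.45 tool x az -145.2 tilt 0.0 w 21.610089197037137 F [-0.3  0.4 -0.3] T [ 0.   -0.   -0.05] q7 2.03
lid-top z hist {138: 0, 139: 0, 140: 0, 141: 0, 142: 0, 143: 1, 144: 8, 145: 6, 146: 17, 147: 22, 148: 17, 149: 18, 150: 15, 151: 7, 152: 5, 153: 5, 154: 5, 155: 2, 156: 5, 157: 2, 158: 1, 159: 2}
n 161 slope [-0.08  -0.057] z0 lid origin 0.1266 median-only 0.1256 rms 0.001
shoulder max z [0.1193 0.1236]
```

View pics/z_i.png

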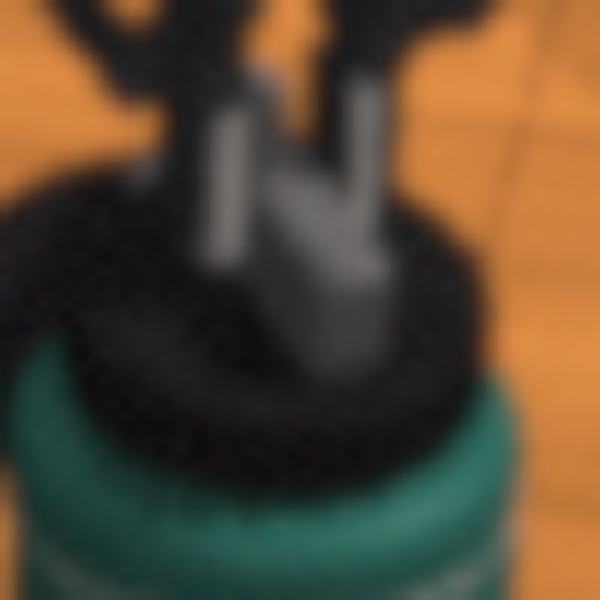

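The lid still stands at the same angle; the pads are only taking up slack. I'll go on clockwise.

```bash
python3 -m creep '[[0,0,0.05,0,0,0,190],[0,0,0.05,0,0,0,190],[0,0,0,0,0,0,190]]' 20;python3 look.py j; python3 lev.py; python3 -m creep '[[0,0,0.05,0,0,0,190],[0,0,0,0,0,0,190]]' 20;python3 look.py k; python3 lev.py; python3 -c "
import cv2
p=cv2.imread('pics/scene_k_full.png')
cv2.imwrite('pics/z_k.png',cv2.resize(p[200:250,310:360],None,fx=12,fy=12,interpolation=cv2.INTER_CUBIC))"
```

```text
clock: 7.85
position: [0.5397, 0.0676, 0.1863]
ee_rot: [-0.252, 0.968, 0.0, -0.0]
ft_force: [-0.1, 0.1, 0.3]
grip_width: 0.255
clk 7.85 tool x az -150.9 tilt 0.0 w 21.651848678133454 F [-0.1  0.1  0.3] T [-0.01  0.03  0.03] q7 1.93
lid-top z hist {138: 0, 139: 0, 140: 0, 141: 0, 142: 3, 143: 2, 144: 2, 145: 14, 146: 12, 147: 21, 148: 22, 149: 14, 150: 15, 151: 10, 152: 2, 153: 3, 154: 6, 155: 1, 156: 4, 157: 1, 158: 6, 159: 1}
n 170 slope [-0.045 -0.069] z0 lid origin 0.1258 median-only 0.1256 rms 0.0012
shoulder max z [0.1193 0.1233]
clock: 8.15
position: [0.5397, 0.0676, 0.1863]
ee_rot: [-0.227, 0.974, 0.0, -0.0]
ft_force: [-0.5, 0.1, -1.0]
grip_width: 0.256
clk 8.15 tool x az -153.7 tilt 0.01 w 21.728160444862723 F [-0.5  0.1 -1. ] T [-0.02 -0.    0.02] q7 1.89
lid-top z hist {138: 1, 139: 0, 140: 0, 141: 0, 142: 2, 143: 5, 144: 6, 145: 13, 146: 14, 147: 21, 148: 17, 149: 18, 150: 15, 151: 8, 152: 4, 153: 5, 154: 3, 155: 1, 156: 2, 157: 6, 158: 0, 159: 1}
n 185 slope [-0.073 -0.068] z0 lid origin 0.1262 median-only 0.1252 rms 0.0014
shoulder max z [0.1193 0.122 ]
```

View pics/z_k.png

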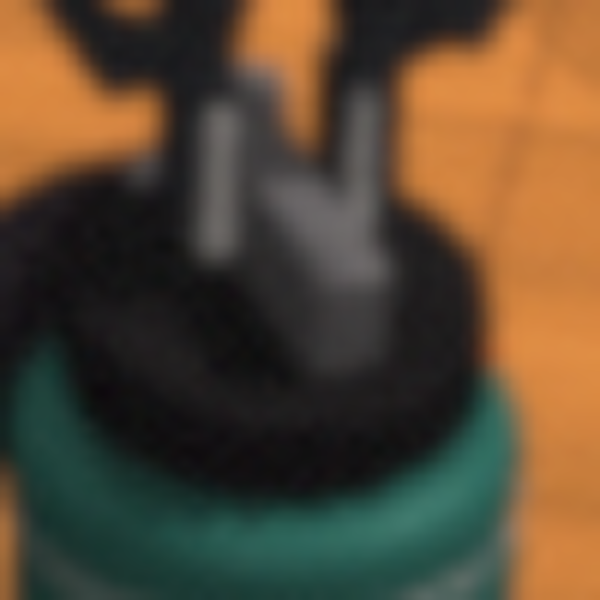

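```bash
python3 -c "
from h import *
for a in(-145,-142,-139):
  for z in (.1763,):
    e=np.array([np.cos(np.radians(a+180)),np.sin(np.radians(a+180))]);n=np.array([-e[1],e[0]])
    for r in(.035,-.035): print(a,z,r,[((pix('scene',[*(np.array([.54,.067])+r*e+s*.009*n),z])-[310,200])*12+[0,24]).round() for s in(-1,1)])
p=cv2.imread('pics/scene_k_full.png')
b=p[192:240,310:358].astype(float);b=np.clip((b-15)*2.2,0,255).astype(np.uint8)
cv2.imwrite('pics/z_k2.png',cv2.resize(b,None,fx=12,fy=12,interpolation=cv2.INTER_CUBIC))"
```

```text
-145 0.1763 0.035 [array([293., 274.]), array([373., 255.])]
-145 0.1763 -0.035 [array([155., 101.]), array([233.,  83.])]
-142 0.1763 0.035 [array([302., 273.]), array([380., 251.])]
-142 0.1763 -0.035 [array([148., 104.]), array([224.,  84.])]
-139 0.1763 0.035 [array([311., 272.]), array([387., 248.])]
-139 0.1763 -0.035 [array([141., 108.]), array([215.,  85.])]
```

View pics/z_k2.png

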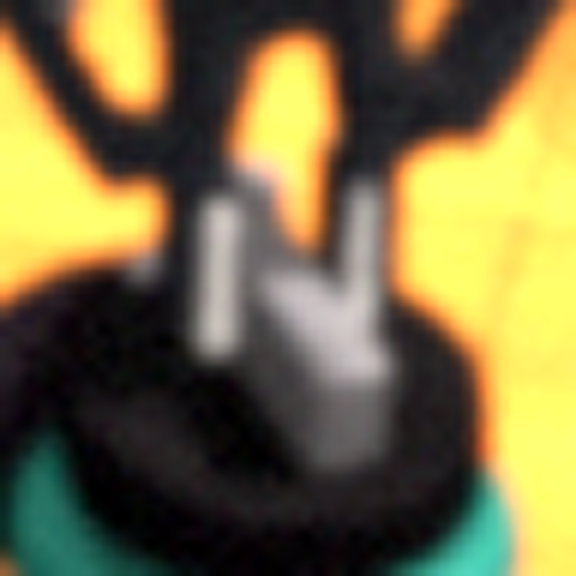

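```bash
python3 -c "
from h import *
a=ray('scene',310+388/12,200+(276-24)/12,.1763-.004);b=ray('scene',310+265/12,200+(69-24)/12,.1763+.004)
d=(a-b)[:2];print(a,b,np.hypot(*d),np.degrees(np.arctan2(d[1],d[0]))-180)
o=get_obs();print(o['torque'],o['ft_force'])"
python3 -m creep '[[0,0,0.05,0,0,0,190],[0,0,0.05,0,0,0,190],[0,0,0,0,0,0,190]]' 20;python3 look.py l; python3 lev.py; python3 -c "
from h import *
p=cv2.imread('pics/scene_l_full.png')
b=p[192:240,310:358].astype(float);b=np.clip((b-15)*2.2,0,255).astype(np.uint8)
cv2.imwrite('pics/z_l2.png',cv2.resize(b,None,fx=12,fy=12,interpolation=cv2.INTER_CUBIC))"
```

```text
[0.56463596 0.09785839 0.1723    ] [0.50531286 0.06101002 0.1803    ] 0.06983574740911722 -148.1536338719771
[-0.00576576 -0.03170491  0.00479263] [-0.99295266  0.15207417  0.42256378]
clock: 8.55
position: [0.5398, 0.0676, 0.1863]
ee_rot: [-0.179, 0.984, 0.0, 0.0]
ft_force: [0.1, 0.1, -0.5]
grip_width: 0.251
clk 8.55 tool x az -159.4 tilt 0.0 w 21.358921119386334 F [ 0.1  0.1 -0.5] T [ 0.05 -0.03  0.01] q7 1.79
lid-top z hist {138: 0, 139: 0, 140: 0, 141: 1, 142: 2, 143: 4, 144: 7, 145: 15, 146: 23, 147: 18, 148: 18, 149: 10, 150: 12, 151: 6, 152: 2, 153: 3, 154: 1, 155: 5, 156: 3, 157: 2, 158: 4, 159: 2}
n 172 slope [-0.078 -0.068] z0 lid origin 0.126 median-only 0.1249 rms 0.0012
shoulder max z [0.1193 0.1229]
```

View pics/z_l2.png

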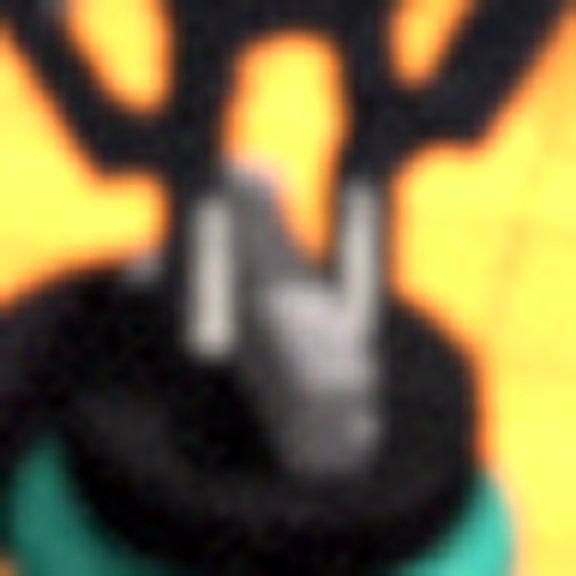

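The lid is turning loosely with the tool but is still tilted, with the dot end high: bar near end at crop (335,385), far corner at (255,165). I'll bring it back to the dots, clamp the bar gently, level it, and press lightly.

```bash
python3 -m creep '[[0,0,-0.08,0,0,1,188],[0,0,-0.08,0,0,1,188],[0,0,0,0,0,1,196],[0,0,0,0,0,0,205],[0,0,0,0,0,0,215],[0,0,0,0,0,0,215]]' 30;python3 look.py m; python3 lev.py; python3 -c "
from h import *
p=cv2.imread('pics/scene_m_full.png')
b=p[192:240,310:358].astype(float);b=np.clip((b-15)*2.2,0,255).astype(np.uint8)
cv2.imwrite('pics/z_m2.png',cv2.resize(b,None,fx=12,fy=12,interpolation=cv2.INTER_CUBIC))"
```

```text
clock: 9.25
position: [0.5398, 0.0674, 0.1834]
ee_rot: [-0.256, 0.967, -0.0, 0.0]
ft_force: [-0.3, -1.2, -0.1]
grip_width: 0.202
clk 9.25 tool x az -150.4 tilt 0.01 w 17.152195263172878 F [-0.3 -1.2 -0.1] T [-0.24 -0.05 -0.03] q7 1.94
lid-top z hist {138: 0, 139: 0, 140: 1, 141: 0, 142: 3, 143: 3, 144: 11, 145: 15, 146: 18, 147: 29, 148: 12, 149: 14, 150: 6, 151: 5, 152: 3, 153: 7, 154: 3, 155: 1, 156: 1, 157: 2, 158: 2, 159: 2}
n 194 slope [-0.058 -0.055] z0 lid origin 0.1258 median-only 0.1252 rms 0.0014
shoulder max z [0.119  0.1229]
```

View pics/z_m2.png

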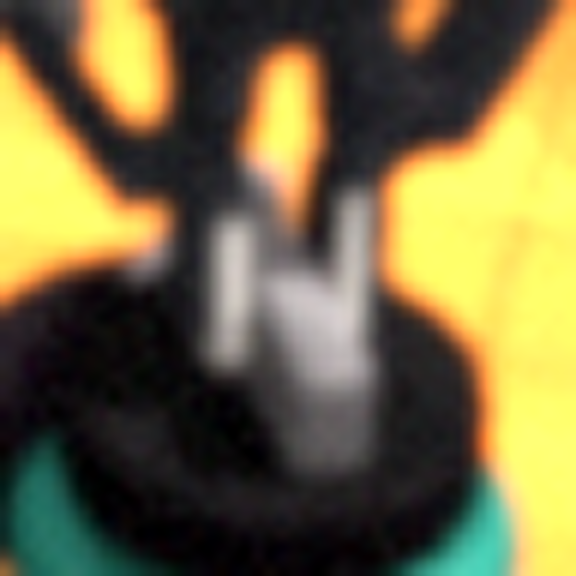

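Clamped at 17.2 mm with the lid at about −150°. Now I'll level it in small steps, pivoting about the neck.

```bash
python3 -m creep '[[0,-0.025,0,1.5,0,0,215],[0,-0.025,0,1.5,0,0,215],[0,0,0,0,0,0,215]]' 30;python3 look.py n; python3 -m creep '[[0,-0.025,0,1.5,0,0,215],[0,0,0,0,0,0,215],[0,0,0,0,0,0,215]]' 30;python3 look.py o;python3 lev.py; python3 -c "
from h import *
p=cv2.imread('pics/scene_o_full.png')
b=p[192:240,310:358].astype(float);b=np.clip((b-15)*2.2,0,255).astype(np.uint8)
cv2.imwrite('pics/z_o2.png',cv2.resize(b,None,fx=12,fy=12,interpolation=cv2.INTER_CUBIC))"
```

```text
clock: 9.65
position: [0.5371, 0.066, 0.1839]
ee_rot: [-0.256, 0.966, 0.007, 0.026]
ft_force: [3.6, 0.3, 2.1]
grip_width: 0.206
clk 9.65 tool x az -150.3 tilt 3.04 w 17.5295774719509 F [3.6 0.3 2.1] T [ 0.12 -0.39  0.02] q7 1.95
lid-top z hist {138: 0, 139: 2, 140: 1, 141: 0, 142: 1, 143: 2, 144: 5, 145: 14, 146: 13, 147: 21, 148: 20, 149: 26, 150: 14, 151: 5, 152: 2, 153: 6, 154: 2, 155: 3, 156: 1, 157: 2, 158: 6, 159: 2}
clock: 10.0
position: [0.5363, 0.0655, 0.1838]
ee_rot: [-0.256, 0.966, 0.01, 0.037]
ft_force: [3.7, 2.5, 5.7]
grip_width: 0.207
clk 10.0 tool x az -150.3 tilt 4.44 w 17.55524620916696 F [3.7 2.5 5.7] T [ 0.08 -0.58 -0.  ] q7 1.96
lid-top z hist {138: 1, 139: 1, 140: 2, 141: 0, 142: 0, 143: 0, 144: 5, 145: 5, 146: 24, 147: 24, 148: 14, 149: 23, 150: 11, 151: 7, 152: 2, 153: 4, 154: 3, 155: 2, 156: 1, 157: 4, 158: 4, 159: 3}
n 176 slope [-0.045 -0.032] z0 lid origin 0.1264 median-only 0.1258 rms 0.0012
shoulder max z [0.1199 0.1228]
```

View pics/z_o2.png

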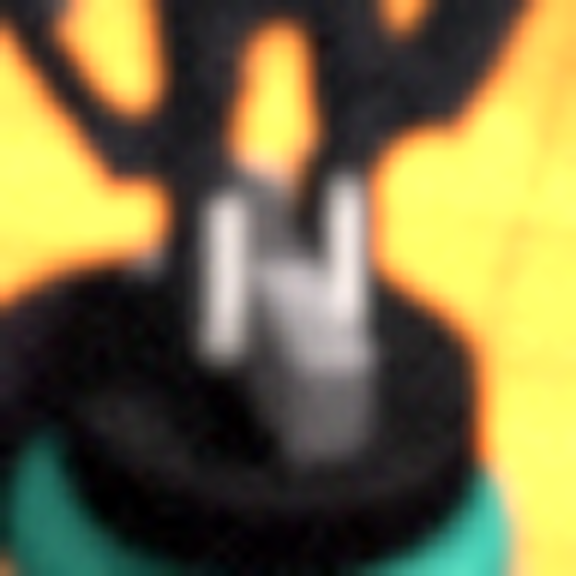

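The tilt has halved to about 0.055, with the dot end resting on its ridge (Fz 5.7 N). I'll keep this light preload and turn counterclockwise in small steps through the meeting point.

```bash
for i in 1; do python3 -m creep '[[0,0,-0.035,0,0,0,215],[0,0,0,0,0,0,215]]' 30;python3 look.py p1|head -1; python3 lev.py|head -1;python3 -m creep '[[0,0,-0.035,0,0,0,215],[0,0,0,0,0,0,215]]' 30;python3 look.py p2|head -1;python3 lev.py|head -1;python3 -m creep '[[0,0,-0.035,0,0,0,215],[0,0,0,0,0,0,215]]' 30;python3 look.py p3|head -1;python3 lev.py|head -1;done
```

```text
clock: 10.3
position: [0.5364, 0.0651, 0.1836]
ee_rot: [-0.273, 0.961, 0.009, 0.037]
ft_force: [3.7, -0.8, 4.9]
grip_width: 0.206
clk 10.3 tool x az -148.3 tilt 4.39 w 17.533986517854743 F [ 3.7 -0.8  4.9] T [-0.21 -0.83  0.04] q7 1.99
n 173 slope [-0.047 -0.046] z0 lid origin 0.1258 median-only 0.1252 rms 0.0011
clock: 10.6
position: [0.5362, 0.0652, 0.1833]
ee_rot: [-0.29, 0.956, 0.008, 0.037]
ft_force: [5.6, -1.1, 3.2]
grip_width: 0.201
clk 10.6 tool x az -146.3 tilt 4.34 w 17.119073414529254 F [ 5.6 -1.1  3.2] T [-0.22 -1.04 -0.  ] q7 2.03
n 173 slope [-0.046 -0.046] z0 lid origin 0.1256 median-only 0.1248 rms 0.0012
clock: 10.9
position: [0.5359, 0.0651, 0.1828]
ee_rot: [-0.306, 0.951, 0.008, 0.037]
ft_force: [5.4, -1.8, -1.0]
grip_width: 0.207
clk 10.9 tool x az -144.3 tilt 4.29 w 17.554750849285476 F [ 5.4 -1.8 -1. ] T [-0.3  -1.35  0.05] q7 2.06
n 170 slope [-0.023 -0.053] z0 lid origin 0.1246 median-only 0.1246 rms 0.0012
```

```bash
python3 -m creep '[[0,0,-0.03,0,0,1,215],[0,0,0,0,0,0,215]]' 30;python3 look.py q1|head -1; python3 lev.py|head -1;python3 -m creep '[[0,-0.02,0,1,0,1,215],[0,0,0,0,0,0,215],[0,0,0,0,0,0,215]]' 30;python3 look.py q2|head -1;python3 lev.py|head -1; python3 -c "
from h import *
p=cv2.imread('pics/scene_q2_full.png')
b=p[192:240,310:358].astype(float);b=np.clip((b-15)*2.2,0,255).astype(np.uint8)
cv2.imwrite('pics/z_q2.png',cv2.resize(b,None,fx=12,fy=12,interpolation=cv2.INTER_CUBIC))"
```

```text
clock: 11.2
position: [0.5362, 0.0652, 0.1823]
ee_rot: [-0.32, 0.947, 0.007, 0.037]
ft_force: [3.9, -1.3, 3.6]
grip_width: 0.201
clk 11.2 tool x az -142.6 tilt 4.33 w 17.054945485455736 F [ 3.9 -1.3  3.6] T [-0.15 -1.07 -0.07] q7 2.09
n 177 slope [-0.027 -0.054] z0 lid origin 0.1246 median-only 0.1245 rms 0.0012
clock: 11.6
position: [0.5353, 0.0646, 0.1815]
ee_rot: [-0.32, 0.946, 0.01, 0.047]
ft_force: [1.9, -1.6, 7.6]
grip_width: 0.202
clk 11.6 tool x az -142.6 tilt 5.48 w 17.140578317359235 F [ 1.9 -1.6  7.6] T [-0.19 -0.67 -0.06] q7 2.1
n 173 slope [-0.02  -0.028] z0 lid origin 0.1244 median-only 0.1243 rms 0.001
```

View pics/z_q2.png

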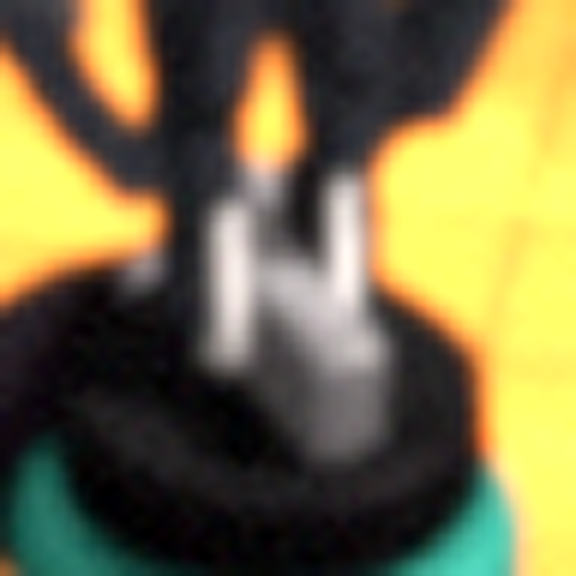

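The lid now reads nearly level (slope 0.034) and down (0.1244 measured, about 0.125 to 0.126 after bias). I'll release, bring the tool back upright, and see whether it stays down and level.

```bash
python3 -m creep '[[0,0,0,0,0,0,180],[0,0,0,0,0,0,180],[0,0.05,0,-2.5,0,-1,180],[0,0.046,0,-2.5,0,-1,180],[0,0,0,0,0,0,180],[0,0,0,0,0,0,180]]' 20;python3 look.py r;python3 lev.py;python3 lev.py;  python3 -c "
from h import *
p=cv2.imread('pics/scene_r_full.png')
b=p[192:240,310:358].astype(float);b=np.clip((b-15)*2.2,0,255).astype(np.uint8)
cv2.imwrite('pics/z_r2.png',cv2.resize(b,None,fx=12,fy=12,interpolation=cv2.INTER_CUBIC))"
```

```text
clock: 12.3
position: [0.5385, 0.0678, 0.1826]
ee_rot: [-0.321, 0.947, -0.005, 0.0]
ft_force: [-0.5, 0.2, 0.7]
grip_width: 0.292
clk 12.3 tool x az -142.6 tilt 0.55 w 24.859549091772788 F [-0.5  0.2  0.7] T [ 0.03  0.02 -0.01] q7 2.06
lid-top z hist {138: 1, 139: 0, 140: 1, 141: 0, 142: 1, 143: 1, 144: 11, 145: 12, 146: 34, 147: 28, 148: 18, 149: 8, 150: 5, 151: 6, 152: 1, 153: 3, 154: 3, 155: 1, 156: 3, 157: 7, 158: 1, 159: 5}
n 158 slope [0.009 0.002] z0 lid origin 0.1232 median-only 0.1234 rms 0.001
shoulder max z [0.1193 0.1241]
n 164 slope [ 0.005 -0.01 ] z0 lid origin 0.1232 median-only 0.1233 rms 0.0011
shoulder max z [0.1194 0.1241]
```

View pics/z_r2.png

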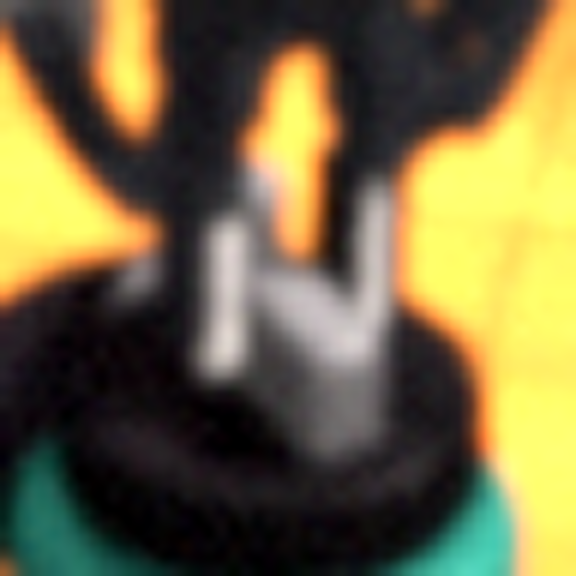

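The lid is level (slope 0.01) at 0.1232 measured, about 0.1246 after bias, against 0.1248 expected. It has fully dropped into the thread near the white dot. Now clockwise, held loosely.

```bash
python3 -m creep '[[0,0,0,-0.7,-1.5,0,186],[0,0,0,0,0,0,191],[0,0,0.1,0,0,0,191],[0,0,0.1,0,0,0,191],[0,0,0.1,0,0,0,191],[0,0,0.1,0,0,0,191],[0,0,0.1,0,0,0,191],[0,0,0,0,0,0,191]]' 20;python3 look.py s|head -1;python3 lev.py
```

```text
clock: 13.25
position: [0.5405, 0.067, 0.1835]
ee_rot: [-0.075, 0.997, -0.005, 0.002]
ft_force: [0.4, -0.3, 0.3]
grip_width: 0.25
clk 13.25 tool x az -171.3 tilt 0.58 w 21.21207371350289 F [ 0.4 -0.3  0.3] T [ 0.    0.01 -0.04] q7 1.58
n 161 slope [-0.008 -0.006] z0 lid origin 0.1225 median-only 0.1225 rms 0.001
shoulder max z [0.1193 0.1226]
```

```bash
python3 -m creep '[[0,0,0.1,0,0,0.5,191],[0,0,0.1,0,0,0.5,191],[0,0,0.1,0,0,0.5,191],[0,0,0.1,0,0,0.5,191],[0,0,0.1,0,0,0,191],[0,0,0.1,0,0,0,191],[0,0,0,0,0,0,191]]' 20;python3 look.py t|head -1;python3 lev.py;python3 -m creep '[[0,0,0.08,0,0,0,191],[0,0,0.08,0,0,0,191],[0,0,0.08,0,0,0,191],[0,0,0,0,0,0,191]]' 20;python3 look.py u|head -1;python3 lev.py
```

```text
clock: 14.05
position: [0.5405, 0.067, 0.1815]
ee_rot: [0.221, 0.975, -0.004, 0.003]
ft_force: [-0.4, -0.7, 0.1]
grip_width: 0.252
clk 14.05 tool x az 154.4 tilt 0.58 w 21.44222153109834 F [-0.4 -0.7  0.1] T [-0.   -0.03 -0.02] q7 0.99
n 158 slope [-0.01   0.002] z0 lid origin 0.1208 median-only 0.1207 rms 0.0012
shoulder max z [0.1188 0.1225]
clock: 14.55
position: [0.5405, 0.067, 0.1814]
ee_rot: [0.336, 0.942, -0.003, 0.004]
ft_force: [-0.1, -0.7, -0.5]
grip_width: 0.253
clk 14.55 tool x az 140.7 tilt 0.58 w 21.509744885050768 F [-0.1 -0.7 -0.5] T [ 0.05  0.02 -0.03] q7 0.76
n 158 slope [0.03  0.008] z0 lid origin 0.1196 median-only 0.1201 rms 0.0012
shoulder max z [0.119  0.1221]
```

View pics/scene_u.png

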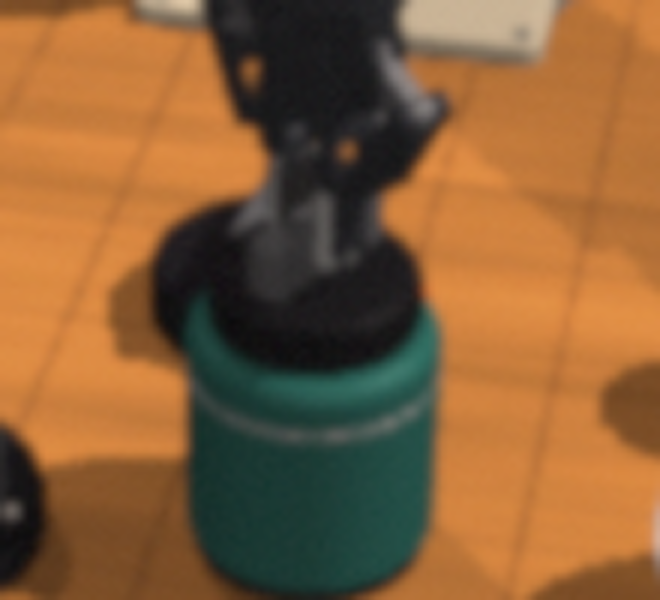

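The lid top now reads 0.1201 (about 0.1215 with bias), level, with no torque yet. I'll continue in small steps toward the red dot and watch the moment.

```bash
python3 -m creep '[[0,0,0.07,0,0,0,191],[0,0,0.07,0,0,0,191],[0,0,0,0,0,0,191]]' 20;python3 look.py v|head -1;python3 -m creep '[[0,0,0.07,0,0,0,191],[0,0,0.07,0,0,0,191],[0,0,0,0,0,0,191]]' 20;python3 look.py w|head -1;python3 lev.py;python3 -m creep '[[0,0,0.07,0,0,0,191],[0,0,0,0,0,0,191]]' 20;python3 look.py x|head -1
```

```text
clock: 14.95
position: [0.5405, 0.067, 0.1815]
ee_rot: [0.401, 0.916, -0.003, 0.004]
ft_force: [-0.1, 0.4, 0.4]
grip_width: 0.252
clk 14.95 tool x az 132.7 tilt 0.59 w 21.41495076162528 F [-0.1  0.4  0.4] T [0.05 0.01 0.02] q7 0.62
clock: 15.3
position: [0.5405, 0.067, 0.1815]
ee_rot: [0.464, 0.886, -0.003, 0.004]
ft_force: [1.4, -0.2, 0.6]
grip_width: 0.251
clk 15.3 tool x az 124.7 tilt 0.58 w 21.348902516384065 F [ 1.4 -0.2  0.6] T [0.01 0.02 0.  ] q7 0.49
n 163 slope [ 0.006 -0.005] z0 lid origin 0.1201 median-only 0.1201 rms 0.0013
shoulder max z [0.1191 0.1219]
clock: 15.6
position: [0.5405, 0.067, 0.1815]
ee_rot: [0.495, 0.869, -0.003, 0.004]
ft_force: [-0.2, 0.3, 0.8]
grip_width: 0.254
clk 15.6 tool x az 120.7 tilt 0.58 w 21.572682707714065 F [-0.2  0.3  0.8] T [ 0.03  0.   -0.04] q7 0.42
```

View pics/scene_x.png

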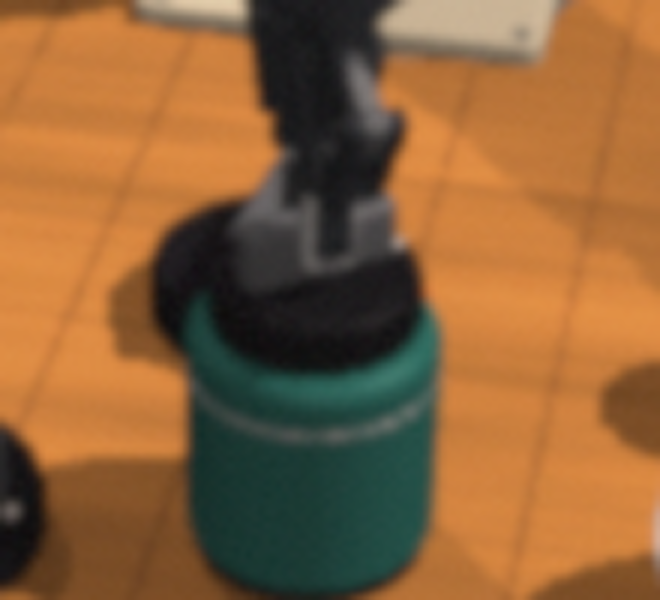

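```bash
python3 -m creep '[[0,0,0.05,0,0,0,191],[0,0,0,0,0,0,191]]' 20;python3 look.py y|head -1;python3 -m creep '[[0,0,0.05,0,0,0,191],[0,0,0,0,0,0,191]]' 20;python3 look.py z|head -1;python3 - <<'E'
from h import *
p=cv2.imread('pics/scene_z_full.png')
b=p[205:255,310:360].astype(float);b=np.clip((b-10)*2,0,255).astype(np.uint8)
cv2.imwrite('pics/z_z.png',cv2.resize(b,None,fx=12,fy=12,interpolation=cv2.INTER_CUBIC))
print("red dot pred now(6x)",(pix("scene",[.54+.049*np.cos(np.radians(119.4)),.067+.049*np.sin(np.radians(119.4)),.12])-[310,205])*12+[0,24])
E
```

```text
clock: 15.85
position: [0.5405, 0.067, 0.1815]
ee_rot: [0.516, 0.856, -0.003, 0.004]
ft_force: [0.6, -1.5, -0.3]
grip_width: 0.252
clk 15.85 tool x az 117.8 tilt 0.59 w 21.41859259839878 F [ 0.6 -1.5 -0.3] T [-0.02 -0.04  0.05] q7 0.37
clock: 16.1
position: [0.5405, 0.067, 0.1815]
ee_rot: [0.538, 0.843, -0.003, 0.004]
ft_force: [-0.4, -0.8, 0.8]
grip_width: 0.249
clk 16.1 tool x az 115.0 tilt 0.59 w 21.18705613603509 F [-0.4 -0.8  0.8] T [-0.05  0.04  0.33] q7 0.32
red dot pred now(6x) [473.43994451 298.79492751]
```

View pics/z_z.png

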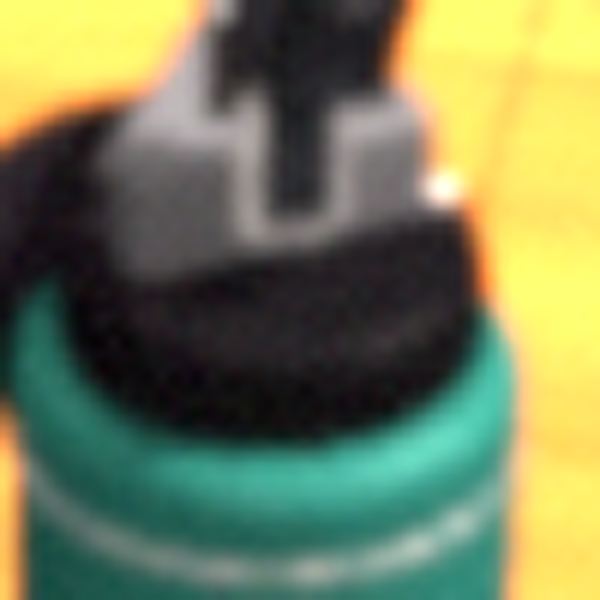

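The lid dot is at px (346.7,220.7), and a moment of 0.33 N·m has appeared, which is the hard stop. I'll check the dot's angle.

```bash
python3 - <<'E'
from h import *
q=ray("scene",346.7,218.7,.145)[:2]-[.54,.067];print(np.hypot(*q),np.degrees(np.arctan2(q[1],q[0])))
E
python3 -m creep '[[0,0,0.04,0,0,0,191],[0,0,0,0,0,0,191]]' 20;python3 look.py A|head -1;python3 lev.py
```

```text
0.04379167829604598 129.0227648971579
clock: 16.35
position: [0.5405, 0.067, 0.1815]
ee_rot: [0.554, 0.832, -0.002, 0.005]
ft_force: [0.9, -0.4, 0.5]
grip_width: 0.251
clk 16.35 tool x az 112.7 tilt 0.58 w 21.301117159999283 F [ 0.9 -0.4  0.5] T [-0.04  0.02  0.3 ] q7 0.28
n 164 slope [-0.013  0.017] z0 lid origin 0.12 median-only 0.12 rms 0.0012
shoulder max z [0.1189 0.1211]
```

The moment is steady at 0.3, so the lid is at its stop. I'll release, lift, and look from above.

```bash
python3 -m creep '[[0,0,-0.05,0,0,0,180],[0,0,-0.06,0,0,0,150],[0,0,0,0,0,0,130],[0,0,0,0,0,0,130],[0,0,0,0,0,-15,130],[0,0,0,0,0,-30,130],[0,0,0,0,0,-40,130],[0,0,0,0,0,-20,130]]' 20; python3 -m creep '[[0,0,0,40,0,0,0],[0,0,0,40,0,0,0],[0,0,0,40,0,0,0],[0,0,0,40,0,0,0],[0,0,0,40,0,0,0],[0,0,0,40,0,0,0],[0,0,0,0,0,0,0]]' 20
python3 - <<'E'
from h import *
p,d=camera("top");cv2.imwrite("pics/topEnd.png",p)
cv2.imwrite("pics/topEndc.png",cv2.resize(p[205:285,250:330],(560,560),interpolation=cv2.INTER_CUBIC))
p,d=camera("scene");cv2.imwrite("pics/sceneEnd.png",p)
E
python3 lev.py
```

```text
clock: 17.25
position: [0.5407, 0.0679, 0.2896]
ee_rot: [0.509, 0.861, -0.001, 0.005]
ft_force: [-0.2, 0.3, -1.2]
grip_width: 0.488
clock: 17.95
position: [0.4208, 0.2833, 0.2837]
ee_rot: [0.505, 0.863, -0.002, 0.004]
ft_force: [0.0, -0.4, -0.3]
grip_width: 0.998
n 162 slope [0.003 0.005] z0 lid origin 0.12 median-only 0.12 rms 0.0011
shoulder max z [0.1189 0.1214]
```

View pics/topEndc.png

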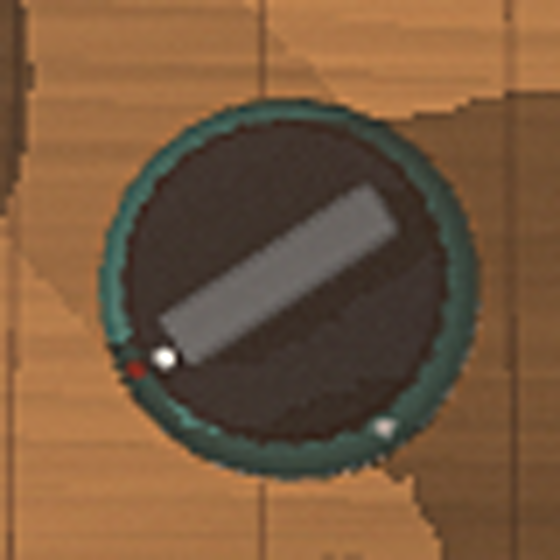

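View pics/topEnd.png

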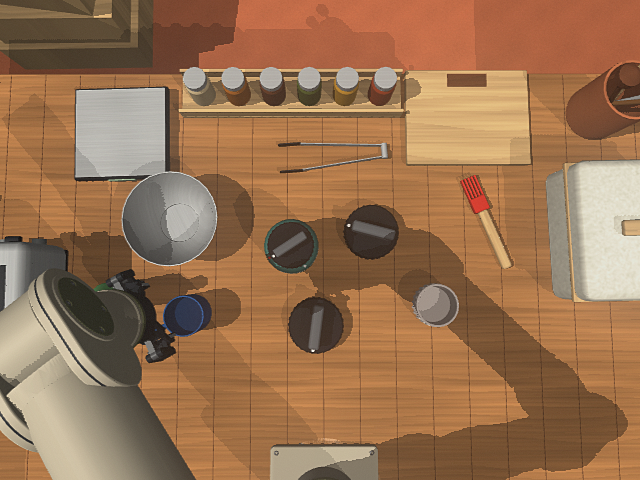

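The end view shows the lid dot at crop (165,357), right beside the red dot at (136,370); the white jar dot is at (384,427), hardly moved. The bystanders are unmoved. One last number check, then hand in.

```bash
python3 - <<'E'
from h import *
f=lambda c,z:ray("top",250+(c[0]+.5)/7-.5,205+(c[1]+.5)/7-.5,z)[:2]
ax=np.array([.54,.0668]);pol=lambda q:(np.hypot(*(q-ax)).round(4),np.degrees(np.arctan2(*(q-ax)[::-1])).round(1))
l,w,r=pol(f((165,357),.145)),pol(f((384,427),.12)),pol(f((136,370),.12));print(l,w,r,"lid rel white",l[1]-w[1]-360)
a=cv2.imread("pics/topEnd.png");b=np.load("pics/top0.npz")["p"]
for n,(x,y) in dict(bowl=(169,218),tongs=(335,157),brush=(487,222),ramekin=(437,305),mug=(185,316)).items():
    t=b[y-35:y+35,x-35:x+35];m=cv2.matchTemplate(a[y-50:y+50,x-50:x+50],t,cv2.TM_CCOEFF_NORMED);print(n,np.array(cv2.minMaxLoc(m)[3])-15,m.max().round(2))
print(hand_in(),get_obs()["clock"])
E
```

```text
(np.float64(0.0398), np.float64(123.1)) (np.float64(0.0489), np.float64(-146.3)) (np.float64(0.0497), np.float64(119.3)) lid rel white -90.60000000000002
bowl [0 0] 1.0
tongs [0 0] 1.0
brush [0 0] 0.99
ramekin [0 0] 0.7
mug [0 0] 0.7
the job is handed in; nothing more can be done
the job is handed in; nothing more can be done
```

The lid is threaded and down on its seal. I handed the job in at about 18 s of the 45 s; no verdict was reported.

**What I did**
- I turned the lid backward with the bar held loosely until it dropped where the white dots meet.
- It first caught tilted by about 0.1 rad. I clamped the bar gently, levelled it with under 10 N and turned it a few degrees until it settled. When loosened it stood level, at about 0.1246 m after correcting for the depth camera's offset of about 1.4 mm.
- I then turned it forward, loosely, until a 0.3 N·m moment showed the hard stop, and let go.

**Last checks**
- **Lid angle:** its dot stands 90.6° clockwise of the jar's white dot, beside the red one, against a target of 95 ± 20°.
- **Lid height:** 0.1200 m as measured, about 0.1214 m after the same correction. The slope is below 0.01.
- **Jar:** its dots are within about 1° and 1 mm of where they started.
- **Bystanders:** the bowl, tongs, brush, mug and ramekin show no shift in the images. The mug and ramekin matched less well (0.7), probably because of the arm's shadow and the gripper in view. I did not check the oil bottle at the end, because the arm hid most of it from above.
- **Robot:** it is clear of everything, with the gripper open and no contact force.

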